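# Strip the countershaft

### The job

A countershaft is held in the machine vice with a stop collar, pulleys and a spacer threaded on it. Slide the slackened stop collar off the free end and set it down gently in the steel parts tray, then slide off the pulley and the spacer that sat behind it, so that both come to rest in the timber V-cradle, lying along its V and fully clear of the shaft. Leave the pulley nearest the vice where it is on the shaft, let nothing fall on the bench and do not disturb the spray can, tub, wrench and screwdriver.

Things in the scene. Friction and masses are not known exactly. Their poses are not given: they have to be found in the camera images.
- shaft: Blue machine vice, bolted down, with a level steel shaft of 25 mm diameter in its jaws. Origin: on the bench under the shaft's free end. x axis along the shaft, pointing out of the free end (threaded parts at negative x); z up. Jaws: near face at x = -335 mm, 102 mm high; the vice reaches 72 mm to +y and 225 mm to -y there.
- shaft_end (a point): Middle of the shaft's free end face, on its axis, 87 mm above the bench. Order from here: collar; pulley and spacer, either one first; then, after a gap of 45 to 90 mm, the back pulley. All slide and turn freely on the shaft with 1.5 mm radial play. Only threaded parts, vice and cradle stand within 70 mm of the shaft's axis.
- cradle: Timber V-cradle screwed to the bench in line with the shaft: two planks at 45 degrees, starting under the shaft's last part and running on past its free end. Origin: on the bench under the middle; x axis along the V, away from the vice. V from x = -100 to +100 mm, closed there by a board 58 mm high. Root of the V 22 mm above the bench; planks' upper edges 64 mm high, 85 mm apart.
- cradle_mid (a point): Above the cradle's middle, 81 mm above the bench: the height of the pulley's axis when it lies in the V (the spacer's lies at 76 mm). A part on the shaft hangs 4 to 10 mm above where it would lie in the V; pushed off the free end it settles into the V.
- tray: Shallow steel parts tray on a magnetic foot (it does not shift), 200 x 140 mm outside, walls 3 mm thick and 30 mm high. Origin: under its middle, on the bench; x axis along its 200 mm side, z up.
- tray_floor (a point): Middle of the tray's inner floor, which has a thin rubber mat: 4 mm above the bench.
- collar: Stop collar: black steel ring, 60 mm outside diameter, 24 mm wide, bore 28 mm, 0.3 to 0.5 kg, its clamp screws slackened so that it slides freely. It hangs on the shaft nearest the free end, with at least 12 mm of bare shaft on both sides of it. Origin: centre of its bore and width; x axis along the bore.
- pulley: Two-groove aluminium V-belt pulley to be taken off, 84 mm outside diameter, 46 mm wide, bore 28 mm, 0.35 to 0.6 kg. Origin: centre of its bore and width; x axis along the bore.
- spacer: Plain aluminium spacer sleeve to be taken off, 76 mm outside diameter, 60 mm long, bore 28 mm, 0.4 to 0.65 kg. Origin: centre of its bore and length; x axis along the bore.
- back_pulley: A pulley like the first one (84 mm diameter, 46 mm wide), nearest the vice: it stays where it is. Loose on the shaft: it slides if it is pushed. Origin: centre of its bore and width; x axis along the bore.
- spray_can: Bystander: standing orange spray can, 62 mm diameter, 165 mm high. Origin: centre of its underside.
- tub: Bystander: clear plastic tub of bolts, 80 mm diameter, 75 mm high. Origin: centre of its underside.
- wrench: Bystander: steel wrench, 190 mm long, lying on the bench on the robot's side of the shaft. Origin: middle of its underside; x axis along it.
- screwdriver: Bystander: screwdriver, 200 mm long, lying on the bench on the robot's side of the cradle. Origin: middle of its underside; x axis along it.

How it is judged:
By the outcome, as a careful person would: the job done as asked, in the order asked, and still so for the second after the job is handed in, with the robot touching nothing.
It also fails if it takes over 59 s, if anything falls off the work surface, if the arm or the gripper's body presses on something with over 40 N, if the wrist force passes 120 N, or if a joint passes its speed limit or range.

### The arm

A 6-joint arm with a two-finger parallel gripper is mounted at the origin on the work surface. World frame = base frame: x ahead of the robot, y to its left, z up, the work surface at z = 0. Lengths are in m, angles in rad, forces in N, time in s.
With the tool pointing down it reaches from about 0.3 to 0.875 m from the base axis. Payload 6.4 kg.
Tool frame: the origin (TCP) lies on the centre line of the jaws, within the pads' length; the fingertips stand 22 mm ahead of it and the grasp point (between the pads) lies 3 mm ahead of it; z points along the fingers, y is the direction in which the jaws open and shut (so a half turn about z gives the same grasp; the last joint's range is limited). The gripper opens to 88 mm and grips with 3 to 60 N. Pads are 18 mm wide; open, the fingers measure 123 mm over their backs; the gripper's body (75 mm by 187 mm) begins 45 mm behind the grasp point.
Start: joints at [-1.466, 0.181, 1.607, -0, 1.354, -0.206], TCP at [0.176, -0.547, 0.261] pointing down, gripper open.
Joint ranges: [-2.99, 2.99], [-0.89, 2.07], [0.3, 2.58], [-1.14, 4.28], [0, 2.63], [-3.12, 3.12]. Speed limits (rad/s): [2.57, 2.57, 3.01, 3.14, 3.14, 3.14].

### API

Orientations are given as a unit quaternion [w, x, y, z].
In Python, from rig import status, imaging, workorder gives the robot as it stands.
- The arm moves only by the tool apply_moves, never from a script. Its argument "increments" is a list that holds one entry, the list of rows, each a list of 5 numbers: the opening, from 0 (shut) to 1 (fully open), then the shift along the tool's x, y, z in m, then the turn about the tool's z in degrees. A call has exactly 10 rows; each row is the pose to reach, as a shift and turn from the pose measured when the call began, along the tool's axes at that moment; what a row does not reach only later rows make up. A row lasts 1/10 s, in which the tool goes at most 50 mm and 8.59 degrees, less where a joint would pass 70% of its speed; a pose out of reach is approached as far as the arm can. A call with a gripper value outside its range is refused whole. The fingers move at their own pace and stop on an object; "newtons" is the grip in N (left out, the last holds). Time passes only in rows, so rows that repeat a pose let the fingers close, or fill a call up. It gives the time, the measured TCP pose, the force and the opening at its end, in the units of the state.
- status.observe(): the state, without advancing time (a new reading comes with each control period).
- imaging.capture(name): name is "side" or "top" or "wrist"; returns a dict with "color" (400x640x3 uint8, blue, green, red), "fx", "fy", "cx", "cy" (pixels), "D" ([k1, k2, p1, p2, k3] as OpenCV has them; the pictures are not rectified), "world_from_camera" (4x4, takes a point from camera to world coordinates). Camera axes: x right, y down, z forward; pixel columns grow to the right and rows downward; lengths in m; the calibration is good to about 2 mm. A picture is of the moment at which its call begins. There is no depth.
- workorder.finish_job(): hands the job in, once; it reports no verdict.
The state is a dict: "clock": time; "joint_positions": joint angles; "dq": joint speeds; "effort": joint torques, N m; "tcp_pos": TCP position; "eef_rot": TCP orientation; "ft_force": force on the tool from outside, world axes, zero at the start; "ft_torque": the same for the moment, N m; "grip_width": finger opening in m.
Only numpy, scipy, OpenCV 4.12 (cv2) and the standard library are available. Lean on these libraries where they do the work, as an engineer would, in place of code of your own. Each camera call takes 0.05 s, during which the arm holds its last target. There are 200 camera calls.

## Working session

There is one attempt and no reset: what is moved stays moved. The work goes in short steps, Python scripts to look and compute and a tool call to move; the robot and the scene stay as the last step left them, time stands still between calls to the robot, and variables do not carry over. Pictures are saved under pics/ and viewed, about 8 in all and at most 12, crops included, and the job is handed in when it is done.

Besides the shell and the picture viewer there is one more tool, called after "Call:" by a JSON object that holds its "fn" and its "kwargs", one argument or row to a line. apply_moves: Moves the arm, as the interface text tells. Its arguments: {"type":"object","properties":{"increments":{"type":"array"},"newtons":{"type":"number"}},"required":["increments"]}

```bash
mkdir -p pics
cat > h.py <<'E'
import numpy as np, cv2
from scipy.spatial.transform import Rotation as R
from rig import status, imaging, workorder
def cam(name,save=None):
    c=imaging.capture(name)
    if save: cv2.imwrite('pics/'+save+'.png',c['color'])
    np.save('pics/'+name+'.npy',c,allow_pickle=True)
    return c
def load(n): return np.load('pics/'+n+'.npy',allow_pickle=True).item()
def K(c): return np.array([[c['fx'],0,c['cx']],[0,c['fy'],c['cy']],[0,0,1.]])
def ray(c,uv):
    p=cv2.undistortPoints(np.array([[uv]],float),K(c),np.array(c['D']))[0,0]
    T=np.array(c['world_from_camera']); return T[:3,3],T[:3,:3]@np.array([p[0],p[1],1])
def atz(c,uv,z):
    o,d=ray(c,uv); return o+d*(z-o[2])/d[2]
def tri(rays):
    A=0;b=0
    for o,d in rays:
        d=d/np.linalg.norm(d); P=np.eye(3)-np.outer(d,d); A=A+P; b=b+P@o
    return np.linalg.solve(A,b)
def proj(c,X):
    T=np.linalg.inv(np.array(c['world_from_camera']))
    return cv2.projectPoints(np.atleast_2d(X).astype(float),cv2.Rodrigues(T[:3,:3])[0],T[:3,3],K(c),np.array(c['D']))[0][:,0]
E
python3 - <<'E'
from h import *
for n in ['side','top']:
    c=cam(n,n+'0'); print(n,c['fx'],np.round(c['world_from_camera'],3).tolist())
s=status.observe(); print(s['clock'],s['tcp_pos'],s['eef_rot'],s['grip_width'])
E
```

```text
side 491.98752714270745 [[-0.888, -0.239, 0.393, 0.071], [-0.459, 0.431, -0.777, 1.004], [0.017, -0.87, -0.492, 0.719], [0.0, 0.0, 0.0, 1.0]]
top 484.6512549735022 [[-0.028, -0.996, 0.081, 0.465], [-1.0, 0.029, 0.012, 0.039], [-0.014, -0.081, -0.997, 1.108], [0.0, 0.0, 0.0, 1.0]]
0.1 [ 0.17582276 -0.54701318  0.25993945] [-7.46687158e-04  9.87944293e-01  1.54807996e-01  2.83926896e-05] 0.08849551441638176
```

View pics/top0.png

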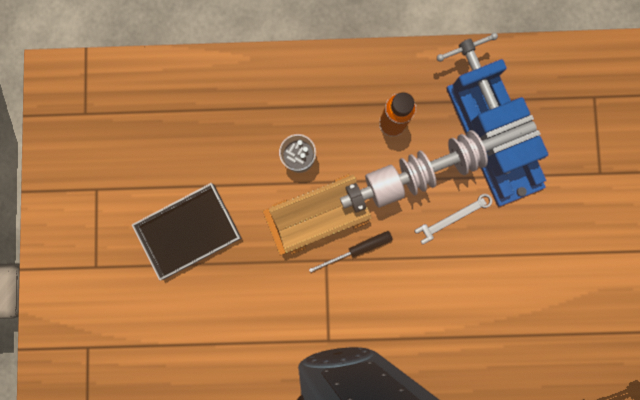

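View pics/side0.png

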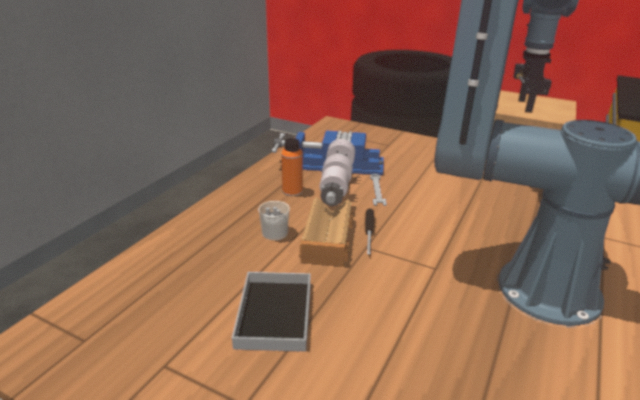

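The top view shows the shaft end at about (342,203), then the collar (354,197), spacer (384,186), pulley (418,172) and back pulley (467,152). The tray corners are (212,184), (241,239), (162,280) and (133,225). The side view agrees with this order. I'll zoom in for precise edges.

Run:
```python
from h import *
c=load('top')
im=cv2.resize(c['color'][120:265,255:515],None,fx=3,fy=3,interpolation=cv2.INTER_CUBIC)
for u in range(260,515,20):
    cv2.putText(im,str(u),((u-255)*3,10),0,.35,(255,255,255),1); cv2.line(im,((u-255)*3,12),((u-255)*3,18),(255,255,255),1)
for v in range(130,265,10):
    cv2.putText(im,str(v),(0,(v-120)*3+4),0,.35,(255,255,255),1); 
cv2.imwrite('pics/crop1.png',im)
print('end',atz(c,(342,203),.087),'vice side',atz(c,(490,141),.087))
t=[(212,184),(241,239),(162,280),(133,225)]
T=np.array([atz(c,p,.03) for p in t]); print(T.round(3).tolist(),T.mean(0), np.linalg.norm(T[1]-T[0]),np.linalg.norm(T[2]-T[1]))
```

```text
end [0.54960777 0.00843769 0.087     ] vice side [ 0.67263855 -0.30997276  0.087     ]
[[0.606, 0.297, 0.03], [0.481, 0.234, 0.03], [0.395, 0.41, 0.03], [0.519, 0.475, 0.03]] [0.49991654 0.35403845 0.03      ] 0.1402782789299769 0.19613038720063994
```

View pics/crop1.png

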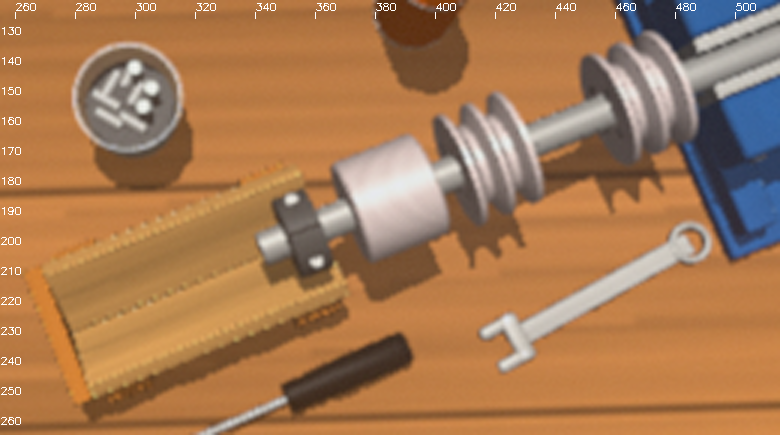

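Run:
```python
from h import *
c=load('top'); s_=load('side')
cr=lambda u,v:(255+u/3,120+v/3)
E=atz(c,cr(263,247),.087); 
A=np.array([atz(c,cr(*p),.087) for p in [(263,247),(340,215),(575,123),(735,59)]])
d=A[-1]-A[0]
vx=-np.linalg.svd(A-A.mean(0))[2][0]; vx*=np.sign(vx[1]); vy=np.array([-vx[1],vx[0],0])
print('E',E,'x',vx,'yaw',np.degrees(np.arctan2(vx[1],vx[0])),'resid',((A-A.mean(0))@vy).round(4))
def sh(n,p): q=p-E; print(n,p.round(3),'s',round(q@vx,4),'l',round(q@vy,4))
for n,uv,z in [('collar f',(288,245),.087),('collar b',(318,222),.087),('sp f',(352,215),.087),('sp b',(429,184),.087),('pu f',(461,170),.087),('pu b',(516,146),.087),('bp f',(610,109),.087),('bp b',(668,85),.087),
 ('tub',(128,98),.075),('cr near1',(300,170),.064),('cr near2',(345,290),.064),('cr far1',(35,268),.064),('cr far2',(85,395),.064)]:
    sh(n,atz(c,cr(*uv),z))
sh('can top',atz(c,(403,103),.165)); sh('can bottom edge',atz(c,(395,133),.0))
sh('can side', tri([ray(c,(403,103)),ray(s_,(292,145))]))
sh('E tri',tri([ray(c,cr(263,247)),ray(s_,(329,196))]))
sh('tray',np.array([.5,.354,0]))
s=status.observe(); print(R.from_quat(np.array(s['eef_rot'])[[1,2,3,0]]).as_matrix().round(4))
```

```text
E [0.55098006 0.00698572 0.087     ] x [-0.3426728   0.93945482 -0.        ] yaw 110.03979913545646 resid [ 0.0004 -0.0006  0.0003 -0.0001]
collar f [ 0.552 -0.011  0.087] s -0.0169 l 0.0052
collar b [ 0.568 -0.032  0.087] s -0.0426 l -0.0021
sp f [ 0.572 -0.056  0.087] s -0.0667 l 0.0022
sp b [ 0.592 -0.111  0.087] s -0.1254 l 0.0019
pu f [ 0.601 -0.134  0.087] s -0.1501 l 0.001
pu b [ 0.617 -0.174  0.087] s -0.1927 l -0.0004
bp f [ 0.642 -0.241  0.087] s -0.2644 l -0.0002
bp b [ 0.658 -0.283  0.087] s -0.309 l -0.0008
tub [0.662 0.1   0.075] s 0.0495 l -0.1366
cr near1 [ 0.608 -0.022  0.064] s -0.047 l -0.0436
cr near2 [ 0.52  -0.052  0.064] s -0.0445 l 0.049
cr far1 [0.543 0.171 0.064] s 0.157 l -0.0482
cr far2 [0.45  0.137 0.064] s 0.1565 l 0.05
can top [ 0.738 -0.116  0.165] s -0.1799 l -0.1338
can bottom edge [ 0.716 -0.122  0.   ] s -0.1776 l -0.1107
can side [ 0.743 -0.12   0.147] s -0.1846 l -0.1367
E tri [0.553 0.008 0.093] s 0.0005 l -0.0024
tray [0.5   0.354 0.   ] s 0.3435 l -0.071
[[ 9.521e-01  3.059e-01 -2.000e-04]
 [ 3.059e-01 -9.521e-01  1.500e-03]
 [ 3.000e-04 -1.500e-03 -1.000e+00]]
```

```bash
cat >> h.py <<'E'
E0=np.array([.551,.007,0]); vx=np.array([-.3427,.9394,0]); vy=np.array([-vx[1],vx[0],0])
def pt(s,l,z): return E0+s*vx+l*vy+np.array([0,0,z])
def goto(*targets,yaw=110.0):
    s=status.observe(); p=np.array(s['tcp_pos']); M=R.from_quat(np.array(s['eef_rot'])[[1,2,3,0]]).as_matrix()
    y=np.degrees(np.arctan2(M[1,0],M[0,0])); q=p-E0
    print('t',round(s['clock'],2),'now s,l,z',(q@vx).round(4),(q@vy).round(4),p[2].round(4),'yaw',y.round(2),'zax',M[:,2].round(3),'F',np.round(s['ft_force'],1),'w',round(s['grip_width'],4),'q',np.round(s['joint_positions'],2))
    for t in targets: print(t,(M.T@(pt(*t)-p)).round(4),'turn',round(-(yaw-y),2))
E
python3 -c "
from h import *
goto((-.03,0,.2),(-.03,0,.09))"
```

```text
t 0.1 now s,l,z -0.3919 0.5423 0.2599 yaw 17.81 zax [-0.     0.001 -1.   ] F [ 0.3 -0.2  1.2] w 0.0885 q [-1.47  0.18  1.61 -0.    1.35 -0.21]
(-0.03, 0, 0.2) [ 0.5278 -0.3826  0.0607] turn -92.19
(-0.03, 0, 0.09) [ 0.5278 -0.3825  0.1707] turn -92.19
```

Call:
{"fn": "apply_moves", "kwargs": {
  "increments": [
    [[1,0.02,-0.015,0,-4],[1,0.06,-0.045,0,-12],[1,0.1,-0.073,0,-20],[1,0.14,-0.102,0,-28],[1,0.18,-0.131,0,-36],[1,0.22,-0.16,0,-44],[1,0.26,-0.189,0,-52],[1,0.3,-0.218,0,-60],[1,0.34,-0.247,0,-68],[1,0.38,-0.276,0,-76]]
  ],
  "newtons": 20
}}

```text
clock: 1.1
tcp_pos: [0.4539, -0.166, 0.2604]
eef_rot: [-0.001, 0.681, 0.732, 0.0]
ft_force: [2.0, -1.2, -0.2]
grip_width: 0.0884
```

```bash
python3 -c "
from h import *
goto((-.03,0,.22))"
```

```text
t 1.1 now s,l,z -0.1293 0.1505 0.2604 yaw 94.13 zax [-0.     0.001 -1.   ] F [ 2.  -1.2 -0.2] w 0.0884 q [-0.6  -0.03  1.83  0.    1.34 -0.67]
(-0.03, 0, 0.22) [0.1367 0.1176 0.0406] turn -15.87
```

Call:
{"fn": "apply_moves", "kwargs": {
  "increments": [
    [[1,0.034,0.03,0.01,-5],[1,0.068,0.06,0.02,-10],[1,0.1,0.088,0.03,-13],[1,0.122,0.105,0.036,-15],[1,0.133,0.115,0.04,-15.9],[1,0.137,0.118,0.041,-15.9],[1,0.137,0.118,0.041,-15.9],[1,0.137,0.118,0.041,-15.9],[1,0.137,0.118,0.041,-15.9],[1,0.137,0.118,0.041,-15.9]]
  ]
}}

```text
clock: 2.1
tcp_pos: [0.5616, -0.0218, 0.22]
eef_rot: [-0.0, 0.574, 0.819, 0.001]
ft_force: [0.6, -0.2, 0.1]
grip_width: 0.0883
```

```bash
python3 -c "
from h import *
c=cam('wrist','w1')
goto((-.03,0,.09))
for s,z in [(0,.087),(-.018,.087),(-.042,.087),(-.066,.087)]: print(s,proj(c,pt(s,0,z)).round())
print(np.round(c['world_from_camera'],3).tolist())"
```

```text
t 2.15 now s,l,z -0.0306 -0.0001 0.2199 yaw 109.95 zax [ 0.     0.001 -1.   ] F [ 0.3 -0.1 -0. ] w 0.0881 q [-0.25  0.19  1.68  0.    1.27 -0.6 ]
(-0.03, 0, 0.09) [ 0.0005 -0.0002  0.1299] turn -0.05
0 [[318. 160.]]
-0.018 [[318. 180.]]
-0.042 [[318. 205.]]
-0.066 [[318. 230.]]
[[0.94, 0.327, 0.094, 0.537], [0.341, -0.904, -0.259, 0.045], [0.0, 0.276, -0.961, 0.345], [0.0, 0.0, 0.0, 1.0]]
```

View pics/w1.png

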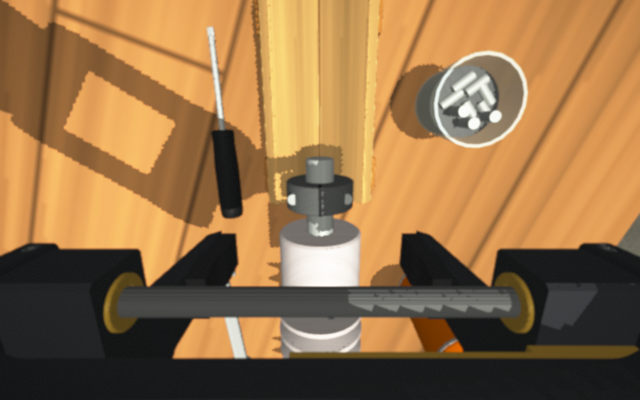

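The wrist view puts the collar at (320,193), spanning rows 180 to 207. That matches the predicted s = -18 to -42 mm to within about 2 mm. I'll descend and grip it.

Call:
{"fn": "apply_moves", "kwargs": {
  "increments": [
    [[1,0,0.0,0.02,0],[1,0,0.0,0.05,0],[1,0,0.0,0.08,0],[1,0,0.0,0.105,0],[1,0,0.0,0.12,0],[1,0,0.0,0.127,0],[1,0,0.0,0.129,0],[1,0,0.0,0.129,0],[0.5,0,0.0,0.129,0],[0.5,0,0.0,0.129,0]]
  ],
  "newtons": 25
}}

```text
clock: 3.15
tcp_pos: [0.5624, -0.0217, 0.0921]
eef_rot: [0.001, 0.574, 0.819, 0.001]
ft_force: [-0.7, 0.2, 0.5]
grip_width: 0.0746
```

Call:
{"fn": "apply_moves", "kwargs": {
  "increments": [
    [[0.5,0,0,0,0],[0.5,0,0,0,0],[0.5,0,0,0,0],[0.5,0,0,0,0],[0.5,0,0,0,0],[0.5,0,0,0,0],[0.5,0,0,0,0],[0.5,0,0,0,0],[0.5,0,0,0.0,0],[0.5,0,0,0,0]]
  ]
}}

```text
clock: 4.15
tcp_pos: [0.5629, -0.0217, 0.0927]
eef_rot: [0.001, 0.574, 0.819, 0.001]
ft_force: [-1.4, 0.7, 5.0]
grip_width: 0.0602
```

```bash
python3 -c "
from h import *
goto((.06,0,.091))"
```

```text
t 4.15 now s,l,z -0.0311 -0.0013 0.0927 yaw 109.96 zax [ 0.003  0.001 -1.   ] F [-1.4  0.7  5. ] w 0.0602 q [-0.25  0.36  1.76  0.    1.02 -0.6 ]
(0.06, 0, 0.091) [ 0.0911 -0.0015  0.0016] turn -0.04
```

Call:
{"fn": "apply_moves", "kwargs": {
  "increments": [
    [[0.5,0,0,-0.0005,0],[0.5,0.002,0,-0.001,0],[0.5,0.008,0,-0.001,0],[0.5,0.018,0,-0.001,0],[0.5,0.03,0,-0.001,0],[0.5,0.043,0,-0.001,0],[0.5,0.058,0,-0.001,0],[0.5,0.07,0,-0.001,0],[0.5,0.076,0,-0.001,0],[0.5,0.08,0,-0.001,0]]
  ]
}}

```text
clock: 5.15
tcp_pos: [0.5354, 0.0543, 0.0937]
eef_rot: [0.001, 0.573, 0.819, 0.001]
ft_force: [0.6, -0.4, -3.3]
grip_width: 0.0601
```

```bash
python3 -c "
from h import *
c=cam('side','s1')
goto((.06,0,.16),(.3435,-.071,.16))"
```

```text
t 5.2 now s,l,z 0.05 -0.0015 0.0937 yaw 110.01 zax [ 0.003  0.001 -1.   ] F [-0.8 -0.8 -3. ] w 0.0599 q [-0.12  0.31  1.82  0.    1.   -0.47]
(0.06, 0, 0.16) [ 0.01   -0.0013 -0.0663] turn 0.01
(0.3435, -0.071, 0.16) [ 0.2935  0.0696 -0.0662] turn 0.01
```

Call:
{"fn": "apply_moves", "kwargs": {
  "increments": [
    [[0.5,0,0,-0.02,0],[0.5,0.005,0,-0.045,0],[0.5,0.03,0.005,-0.06,0],[0.5,0.07,0.015,-0.066,0],[0.5,0.115,0.026,-0.066,0],[0.5,0.16,0.037,-0.066,0],[0.5,0.205,0.048,-0.066,-2],[0.5,0.245,0.058,-0.066,-4],[0.5,0.275,0.066,-0.066,-6],[0.5,0.293,0.07,-0.066,-6]]
  ]
}}

```text
clock: 6.2
tcp_pos: [0.5003, 0.3557, 0.1597]
eef_rot: [0.001, 0.529, 0.849, 0.001]
ft_force: [0.5, -0.3, -3.6]
grip_width: 0.0599
```

```bash
python3 -c "
from h import *
goto((.3435,-.071,.045),(.3435,-.071,.041),yaw=116)"
```

```text
t 6.2 now s,l,z 0.345 -0.0719 0.1597 yaw 116.11 zax [ 0.004  0.001 -1.   ] F [ 0.5 -0.3 -3.6] w 0.0599 q [ 0.43  0.37  1.59 -0.    1.18 -0.03]
(0.3435, -0.071, 0.045) [-0.0013 -0.0015  0.1147] turn 0.11
(0.3435, -0.071, 0.041) [-0.0013 -0.0015  0.1187] turn 0.11
```

Call:
{"fn": "apply_moves", "kwargs": {
  "increments": [
    [[0.5,0,0,0.01,0],[0.5,0,0,0.03,0],[0.5,0,0,0.055,0],[0.5,0,0,0.08,0],[0.5,0,0,0.096,0],[0.5,0,0,0.105,0],[0.5,0,0,0.109,0],[0.5,0,0,0.111,0],[0.5,0,0,0.113,0],[0.5,0,0,0.115,0]]
  ]
}}

```text
clock: 7.2
tcp_pos: [0.5014, 0.3562, 0.0456]
eef_rot: [0.002, 0.529, 0.849, 0.002]
ft_force: [-0.0, 1.5, -3.1]
grip_width: 0.0599
```

Call:
{"fn": "apply_moves", "kwargs": {
  "increments": [
    [[0.5,0,0,0.0005,0],[0.5,0,0,0.001,0],[0.5,0,0,0.0015,0],[0.5,0,0,0.002,0],[0.5,0,0,0.0025,0],[0.5,0,0,0.003,0],[0.5,0,0,0.003,0],[0.5,0,0,0.003,0],[0.5,0,0,0.003,0],[0.5,0,0,0.003,0]]
  ]
}}

```text
clock: 8.2
tcp_pos: [0.5014, 0.3562, 0.0427]
eef_rot: [0.002, 0.529, 0.849, 0.002]
ft_force: [-0.2, -0.3, -3.9]
grip_width: 0.0604
```

Call:
{"fn": "apply_moves", "kwargs": {
  "increments": [
    [[0.5,0,0,0.0005,0],[0.5,0,0,0.001,0],[0.5,0,0,0.0015,0],[0.5,0,0,0.002,0],[0.5,0,0,0.0025,0],[0.5,0,0,0.003,0],[0.5,0,0,0.003,0],[0.5,0,0,0.003,0],[0.5,0,0,0.003,0],[0.5,0,0,0.003,0]]
  ]
}}

```text
clock: 9.2
tcp_pos: [0.5015, 0.3562, 0.0397]
eef_rot: [0.002, 0.529, 0.849, 0.002]
ft_force: [1.3, -0.8, -3.9]
grip_width: 0.06
```

Call:
{"fn": "apply_moves", "kwargs": {
  "increments": [
    [[0.5,0,0,0.0005,0],[0.5,0,0,0.001,0],[0.5,0,0,0.0013,0],[0.5,0,0,0.0016,0],[0.5,0,0,0.0019,0],[0.5,0,0,0.0022,0],[0.5,0,0,0.0025,0],[0.5,0,0,0.0028,0],[0.5,0,0,0.003,0],[0.5,0,0,0.003,0]]
  ]
}}

```text
clock: 10.2
tcp_pos: [0.5017, 0.3563, 0.0393]
eef_rot: [0.002, 0.529, 0.849, 0.002]
ft_force: [-8.4, -5.5, 18.6]
grip_width: 0.0598
```

Call:
{"fn": "apply_moves", "kwargs": {
  "increments": [
    [[0.5,0,0,0,0],[0.5,0,0,0,0],[0.7,0,0,0,0],[0.75,0,0,0,0],[0.8,0,0,0,0],[0.9,0,0,0,0],[1,0,0,0,0],[1,0,0,0,0],[1,0,0,0,0],[1,0,0,0,0]]
  ]
}}

```text
clock: 11.2
tcp_pos: [0.5016, 0.3563, 0.0393]
eef_rot: [0.002, 0.529, 0.849, 0.002]
ft_force: [-0.7, -0.1, -0.4]
grip_width: 0.0882
```

Call:
{"fn": "apply_moves", "kwargs": {
  "increments": [
    [[1,0,0,-0.002,0],[1,0,0,-0.008,0],[1,0,0,-0.02,0],[1,0,0,-0.04,0],[1,0,0,-0.07,0],[1,0,0,-0.11,0],[1,0,0,-0.145,0],[1,0,0,-0.17,0],[1,0,0,-0.18,0],[1,0,0,-0.18,0]]
  ]
}}

```text
clock: 12.2
tcp_pos: [0.5015, 0.3565, 0.2217]
eef_rot: [0.003, 0.529, 0.849, 0.004]
ft_force: [0.8, -0.2, -0.1]
grip_width: 0.0883
```

```bash
python3 -c "
from h import *
c=cam('top','t1'); cam('wrist','w2')
w=cv2.imread('pics/w2.png')
im=np.vstack([cv2.resize(c['color'][110:290,120:520],(640,288)),cv2.resize(w,(480,300),interpolation=cv2.INTER_AREA)[:, :] if 0 else cv2.copyMakeBorder(cv2.resize(w,(480,300)),0,0,0,160,0)])
cv2.imwrite('pics/m1.png',im)
goto((-.228,.003,.22))"
```

```text
t 12.3 now s,l,z 0.3451 -0.0717 0.2183 yaw 116.14 zax [ 0.004  0.001 -1.   ] F [ 0.2 -0.  -1.1] w 0.0884 q [ 0.43  0.3   1.55 -0.    1.29 -0.03]
(-0.228, 0.003, 0.22) [-0.5619 -0.1352 -0.0016] turn 6.14
```

View pics/m1.png

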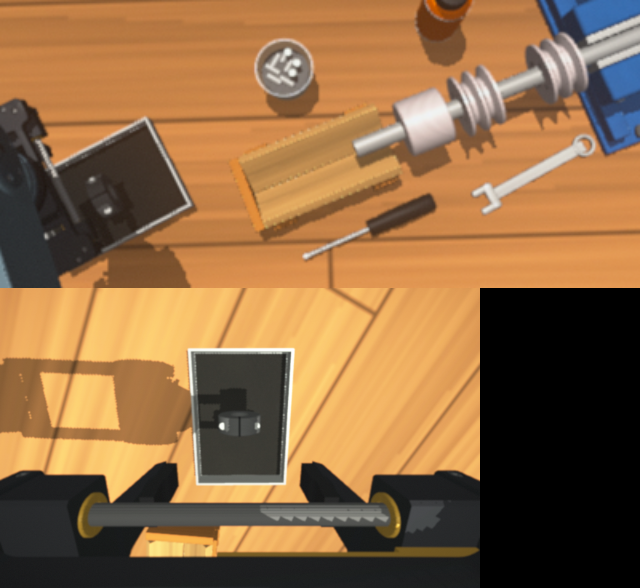

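The collar stands in the tray, at (240,424) in the montage's wrist view. The spacer and pulley haven't moved. Next I'll move over the gap behind the pulley, with the fingers set to straddle the shaft.

Call:
{"fn": "apply_moves", "kwargs": {
  "increments": [
    [[0.5,-0.02,-0.005,0,0],[0.5,-0.06,-0.015,0,1],[0.5,-0.105,-0.025,0,2],[0.5,-0.15,-0.036,0,3],[0.5,-0.195,-0.047,0,4],[0.5,-0.24,-0.058,0,5],[0.5,-0.285,-0.069,0,6],[0.5,-0.33,-0.08,0,6],[0.5,-0.375,-0.09,0,6],[0.5,-0.42,-0.101,0,6]]
  ]
}}

```text
clock: 13.3
tcp_pos: [0.5935, -0.0674, 0.216]
eef_rot: [-0.0, 0.573, 0.82, 0.001]
ft_force: [0.4, -0.5, -0.3]
grip_width: 0.0442
```

```bash
python3 -c "
from h import *
goto((-.23,.0,.22))"
```

```text
t 13.3 now s,l,z -0.0844 -0.0145 0.216 yaw 110.13 zax [ 0.     0.002 -1.   ] F [ 0.4 -0.5 -0.3] w 0.0442 q [-0.31  0.27  1.59  0.    1.28 -0.66]
(-0.23, 0.0, 0.22) [-0.1455 -0.0147 -0.0043] turn 0.13
```

Call:
{"fn": "apply_moves", "kwargs": {
  "increments": [
    [[0.5,-0.04,-0.005,-0.002,0],[0.5,-0.08,-0.01,-0.004,0],[0.5,-0.115,-0.013,-0.004,0],[0.5,-0.135,-0.0147,-0.004,0],[0.5,-0.143,-0.0147,-0.004,0],[0.5,-0.1455,-0.0147,-0.004,0],[0.5,-0.1455,-0.0147,-0.004,0.1],[0.5,-0.1455,-0.0147,-0.004,0.1],[0.5,-0.1455,-0.0147,-0.004,0.1],[0.5,-0.1455,-0.0147,-0.004,0.1]]
  ]
}}

```text
clock: 14.3
tcp_pos: [0.6298, -0.2081, 0.2199]
eef_rot: [-0.0, 0.573, 0.82, 0.001]
ft_force: [0.9, 0.9, -0.2]
grip_width: 0.0438
```

```bash
python3 -c "
from h import *
c=cam('wrist','w3');s=cam('side')
im=np.vstack([c['color'][:, :],np.hstack([cv2.resize(s['color'][110:270,220:420],(250,200)),np.zeros((200,390,3),np.uint8)])])
cv2.imwrite('pics/m2.png',im)
goto((-.23,.0,.095))
for p in [(-.193,0,.087),(-.263,0,.087),(-.18,-.135,.165)]: print(p,proj(c,pt(*p)).round())"
```

```text
t 14.4 now s,l,z -0.2295 -0.0002 0.22 yaw 110.07 zax [ 0.001  0.002 -1.   ] F [-0.1 -0.9  0.1] w 0.0439 q [-0.5   0.41  1.4   0.    1.33 -0.85]
(-0.23, 0.0, 0.095) [-0.0007 -0.0004  0.125 ] turn 0.07
(-0.193, 0, 0.087) [[318. 154.]]
(-0.263, 0, 0.087) [[318. 229.]]
(-0.18, -0.135, 0.165) [[541. 150.]]
```

View pics/m2.png

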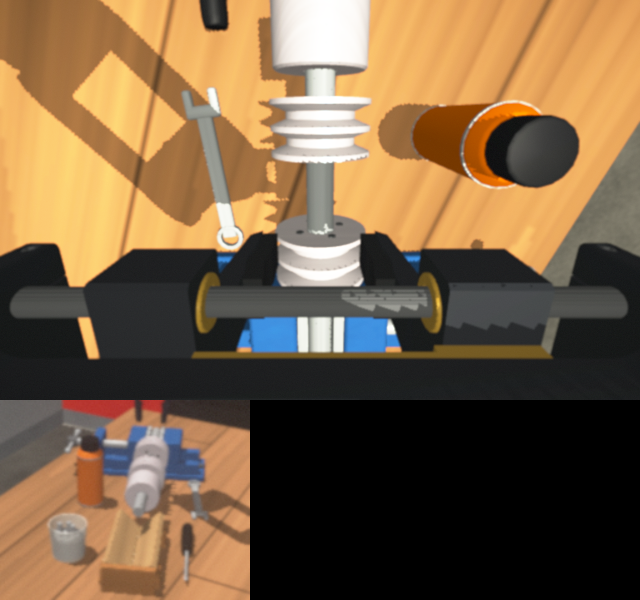

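Measurement holds: the pulley's rear edge is at row 155 (predicted 154), the back pulley's face is at about 228 (229), and the can is at (535,150). I'll descend into the gap with a 4 mm offset away from the can.

Call:
{"fn": "apply_moves", "kwargs": {
  "increments": [
    [[0.5,0,-0.004,0.01,0],[0.5,0,-0.004,0.03,0],[0.5,0,-0.004,0.05,0],[0.5,0,-0.004,0.07,0],[0.5,0,-0.004,0.09,0],[0.5,0,-0.004,0.108,0],[0.5,0,-0.004,0.118,0],[0.5,0,-0.004,0.123,0],[0.5,0,-0.004,0.125,0],[0.5,0,-0.004,0.125,0]]
  ]
}}

```text
clock: 15.4
tcp_pos: [0.6265, -0.2098, 0.0954]
eef_rot: [0.0, 0.573, 0.82, 0.001]
ft_force: [0.2, -0.2, -0.5]
grip_width: 0.0438
```

```bash
python3 -c "
from h import *
goto((-.15,.004,.095))"
```

```text
t 15.4 now s,l,z -0.2295 0.0034 0.0954 yaw 110.07 zax [ 0.001  0.001 -1.   ] F [ 0.2 -0.2 -0.5] w 0.0438 q [-0.5   0.54  1.49  0.    1.11 -0.85]
(-0.15, 0.004, 0.095) [ 0.0795 -0.0005  0.0005] turn 0.07
```

Call:
{"fn": "apply_moves", "kwargs": {
  "increments": [
    [[0.5,0.006,0,0,0],[0.5,0.014,0,0,0],[0.5,0.02,0,0,0],[0.5,0.024,0,0,0],[0.5,0.03,0,0,0],[0.5,0.036,0,0,0],[0.5,0.042,0,0,0],[0.5,0.048,0,0,0],[0.5,0.054,0,0,0],[0.5,0.06,0,0,0]]
  ]
}}

```text
clock: 16.4
tcp_pos: [0.6062, -0.1538, 0.0958]
eef_rot: [0.001, 0.573, 0.819, 0.001]
ft_force: [2.2, -5.3, -1.1]
grip_width: 0.0442
```

Call:
{"fn": "apply_moves", "kwargs": {
  "increments": [
    [[0.5,0.006,0,0,0],[0.5,0.012,0,0,0],[0.5,0.018,0,0,0],[0.5,0.024,0,0,0],[0.5,0.03,0,0,0],[0.5,0.036,0,0,0],[0.5,0.042,0,0,0],[0.5,0.048,0,0,0],[0.5,0.054,0,0,0],[0.5,0.06,0,0,0]]
  ]
}}

```text
clock: 17.4
tcp_pos: [0.5856, -0.0977, 0.0958]
eef_rot: [0.002, 0.573, 0.819, 0.001]
ft_force: [1.4, -5.7, -1.9]
grip_width: 0.044
```

```bash
python3 -c "
from h import *
c=cam('wrist','w4');s=cam('side')
im=np.vstack([c['color'][:300],cv2.resize(s['color'][120:280,220:420],None,fx=1.85,fy=1.85)[:,:640] if 0 else cv2.copyMakeBorder(cv2.resize(s['color'][120:280,220:420],None,fx=1.85,fy=1.85),0,0,0,270,0)])
cv2.imwrite('pics/m3.png',im)
goto((0.01,.004,.095))
for p in [(0,0,.087),(.05,0,.087)]: print(p,proj(c,pt(*p)).round())"
```

```text
t 17.5 now s,l,z -0.1092 0.0034 0.0958 yaw 110.09 zax [ 0.002  0.    -1.   ] F [ 0.1 -1.2  1.1] w 0.0437 q [-0.36  0.41  1.68  0.    1.05 -0.72]
(0.01, 0.004, 0.095) [ 0.1192 -0.0005  0.0007] turn 0.09
(0, 0, 0.087) [[326.  10.]]
(0.05, 0, 0.087) [[ 328. -153.]]
```

View pics/m3.png

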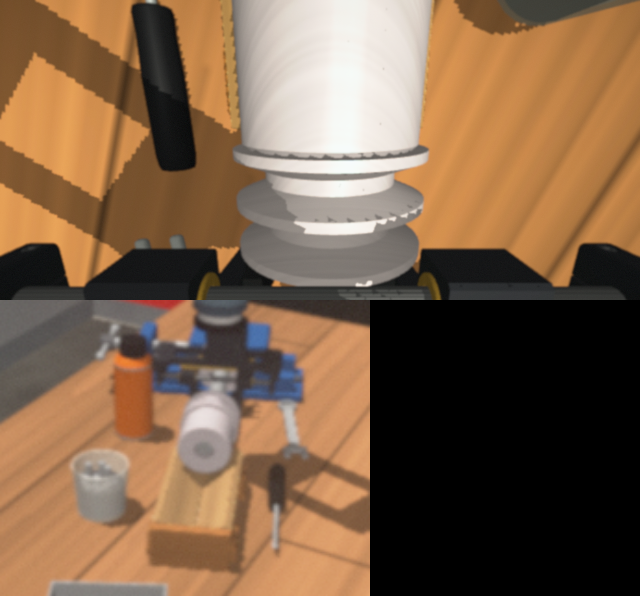

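The pulley and spacer are pushed together to the free end, with the spacer's nose just past the shaft end and nothing else disturbed. I'll keep pushing slowly.

Call:
{"fn": "apply_moves", "kwargs": {
  "increments": [
    [[0.5,0.005,0,0,0],[0.5,0.01,0,0,0],[0.5,0.015,0,0,0],[0.5,0.02,0,0,0],[0.5,0.025,0,0,0],[0.5,0.03,0,0,0],[0.5,0.034,0,0,0],[0.5,0.038,0,0,0],[0.5,0.042,0,0,0],[0.5,0.046,0,0,0]]
  ]
}}

```text
clock: 18.5
tcp_pos: [0.5696, -0.0542, 0.0959]
eef_rot: [0.001, 0.573, 0.82, 0.0]
ft_force: [1.3, -6.2, -1.2]
grip_width: 0.0441
```

Call:
{"fn": "apply_moves", "kwargs": {
  "increments": [
    [[0.5,0.004,0,0,0],[0.5,0.008,0,0,0],[0.5,0.012,0,0,0],[0.5,0.016,0,0,0],[0.5,0.02,0,0,0],[0.5,0.024,0,0,0],[0.5,0.028,0,0,0],[0.5,0.032,0,0,0],[0.5,0.036,0,0,0],[0.5,0.04,0,0,0]]
  ]
}}

```text
clock: 19.5
tcp_pos: [0.5561, -0.0175, 0.096]
eef_rot: [0.002, 0.573, 0.82, -0.0]
ft_force: [1.1, -7.8, -2.1]
grip_width: 0.0444
```

```bash
python3 -c "
from h import *
c=cam('wrist','w5');s=cam('side')
im=np.vstack([c['color'][:300],cv2.copyMakeBorder(cv2.resize(s['color'][120:280,220:420],None,fx=1.85,fy=1.85),0,0,0,270,0)])
cv2.imwrite('pics/m4.png',im)
goto((0.01,.004,.095))"
```

```text
t 19.6 now s,l,z -0.0241 0.0036 0.0959 yaw 110.1 zax [ 0.003 -0.002 -1.   ] F [ 2.1 -5.1 -0.3] w 0.0437 q [-0.24  0.34  1.77 -0.    1.02 -0.59]
(0.01, 0.004, 0.095) [ 0.0341 -0.0003  0.0008] turn 0.1
```

View pics/m4.png

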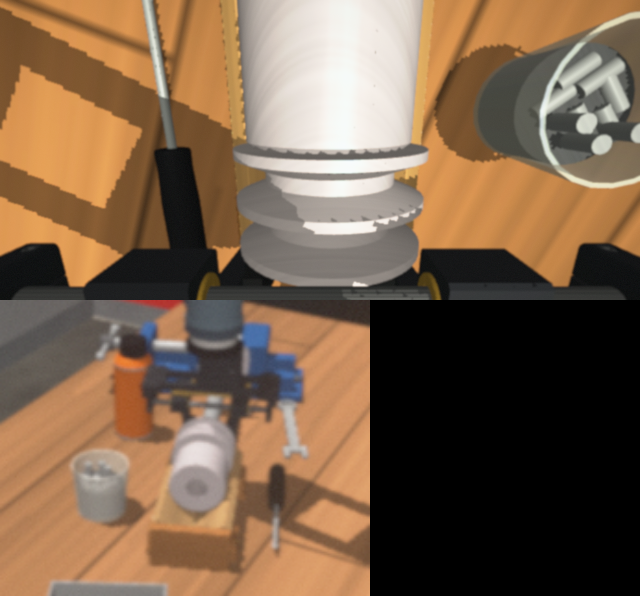

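Call:
{"fn": "apply_moves", "kwargs": {
  "increments": [
    [[0.5,0.004,0,0,0],[0.5,0.008,0,0,0],[0.5,0.012,0,0,0],[0.5,0.016,0,0,0],[0.5,0.02,0,0,0],[0.5,0.024,0,0,0],[0.5,0.028,0,0,0],[0.5,0.031,0,0,0],[0.5,0.034,0,0,0],[0.5,0.037,0,0,0]]
  ]
}}

```text
clock: 20.6
tcp_pos: [0.5434, 0.017, 0.096]
eef_rot: [0.003, 0.573, 0.82, -0.0]
ft_force: [3.1, -7.6, -0.8]
grip_width: 0.0436
```

Call:
{"fn": "apply_moves", "kwargs": {
  "increments": [
    [[0.5,0.0,0,0,0],[0.5,-0.004,0,0,0],[0.5,-0.012,0,0,0],[0.5,-0.02,0,0,0],[0.5,-0.025,0,-0.01,0],[0.5,-0.025,0,-0.03,0],[0.5,-0.025,0,-0.06,0],[0.5,-0.025,0,-0.1,0],[0.5,-0.025,0,-0.13,0],[0.5,-0.025,0,-0.15,0]]
  ]
}}

```text
clock: 21.6
tcp_pos: [0.5524, -0.0065, 0.2499]
eef_rot: [0.004, 0.573, 0.82, 0.0]
ft_force: [0.2, 0.4, -0.1]
grip_width: 0.0442
```

```bash
python3 -c "
from h import *
goto((0.01,.3,.24),(-.1,.3,.24))"
```

```text
t 21.6 now s,l,z -0.0132 0.0033 0.2499 yaw 110.09 zax [ 0.008 -0.004 -1.   ] F [ 0.2  0.4 -0.1] w 0.0442 q [-0.23  0.14  1.68 -0.    1.32 -0.58]
(0.01, 0.3, 0.24) [ 0.0235 -0.2967  0.008 ] turn 0.09
(-0.1, 0.3, 0.24) [-0.0865 -0.2968  0.0088] turn 0.09
```

Call:
{"fn": "apply_moves", "kwargs": {
  "increments": [
    [[0.5,-0.01,-0.02,0,0],[0.5,-0.03,-0.05,0,0],[0.5,-0.05,-0.085,0,0],[0.5,-0.07,-0.12,0,0],[0.5,-0.085,-0.15,0,0],[0.5,-0.095,-0.17,0,0],[0.5,-0.1,-0.18,0,0],[0.5,-0.1,-0.18,0,0],[0.5,-0.1,-0.18,0,0],[0.5,-0.1,-0.18,0,0]]
  ]
}}

```text
clock: 22.6
tcp_pos: [0.4183, -0.1616, 0.2496]
eef_rot: [0.004, 0.573, 0.82, 0.001]
ft_force: [0.1, 0.1, 0.8]
grip_width: 0.0439
```

```bash
python3 -c "
from h import *
c=cam('top','t9');s=cam('side','s9')
im=np.vstack([cv2.resize(c['color'][90:290,120:520],(640,320)),cv2.copyMakeBorder(cv2.resize(s['color'][120:280,220:420],(340,272)),0,0,0,300,0)])
cv2.imwrite('pics/m5.png',im)
goto()
for q in [(0,0,.087),(.022,0,.081),(.068,0,.081),(.128,0,.081),(-.263,0,.087)]: p=proj(c,pt(*q))[0]; print(q,((p-[120,90])*1.6).round())"
```

```text
t 22.7 now s,l,z -0.1128 0.1825 0.2495 yaw 110.17 zax [ 0.008 -0.004 -1.   ] F [-0.4 -0.2 -0.9] w 0.0439 q [-0.64 -0.11  1.93  0.    1.31 -0.99]
(0, 0, 0.087) [356. 180.]
(0.022, 0, 0.081) [341. 186.]
(0.068, 0, 0.081) [309. 199.]
(0.128, 0, 0.081) [266. 216.]
(-0.263, 0, 0.087) [540. 107.]
```

View pics/m5.png

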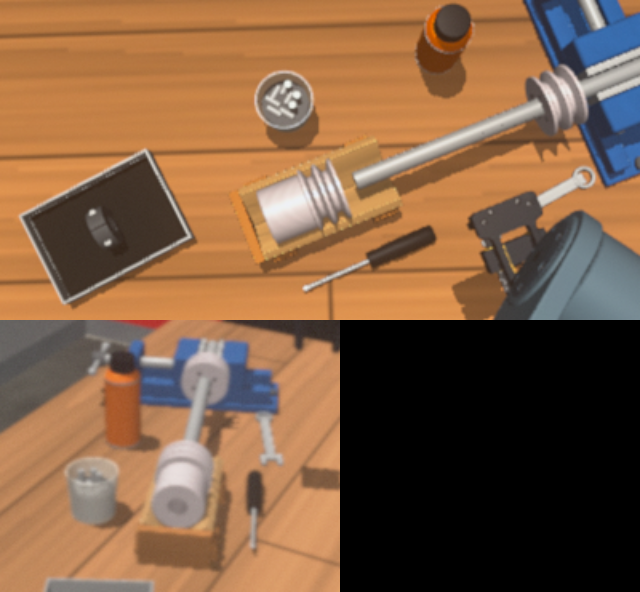

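The final view shows the spacer at (290,208) and the pulley at (327,193), lying in line in the V. The pulley's rear edge is at about (343,186), clear of the shaft end at (356,180). The collar is in the tray at (102,228), and the back pulley and bystanders haven't moved.

```bash
python3 -c "
from h import *
print(workorder.finish_job())"
```

```text
the job is handed in; nothing more can be done
None
```

The job is done and handed in at about 23 s on the robot's clock, out of the 59 s allowed.

- **Collar:** I gripped it, slid it off the free end and lowered it onto the tray mat until it touched. It pressed down with about 19 N at contact, firmer than intended for a gentle set-down. I took the load off before opening the jaws. It stands on its rim inside the tray.
- **Pulley and spacer:** I pushed them off together, with the fingers straddling the shaft behind the pulley, using about 8 N at the readings.
- **Last checks (top and side pictures):** Both parts lie along the V. The pulley is about 20 mm clear of the shaft end, and the spacer is about 25 mm short of the end board. The back pulley, spray can, tub, wrench and screwdriver look unmoved.

No check failed. The one small disagreement was that the shaft axis read 1–2 mm apart between the top and wrist cameras, which is about the calibration limit.

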